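# Pack spacers into the gel clamp and hold it shut

## Robot

A 6-joint arm with a two-finger parallel gripper is mounted at the origin on a cart in front of the work surface, level with it; the furniture and walls round the work are solid. World frame = base frame: x ahead of the robot, y to its left, z up, the work surface at z = 0. Lengths are in m, angles in rad, forces in N, time in s.
With the tool pointing down it reaches from about 0.35 to 0.775 m from the base axis. Payload 7.3 kg.
Tool frame: the origin (TCP) lies at the very end of the fingers, on their centre line; the grasp point (between the pads) lies 19 mm behind it; z points along the fingers, y is the line along which they close (so a half turn about z gives the same grasp; the last joint's range is limited). The gripper opens to 92 mm and grips with 3 to 60 N. Pads are 19 mm wide; open, the fingers measure 130 mm over their backs; the gripper's body (75 mm by 190 mm) begins 47 mm behind the grasp point.
Start: joints at [0.976, 0.342, 1.524, -0, 1.275, -0.146], TCP at [0.228, 0.473, 0.227] pointing down, gripper open.
Joint ranges: [-2.53, 2.53], [-0.77, 2.02], [0.04, 2.7], [-1, 4.14], [0.28, 2.66], [-3.11, 3.11]. Speed limits (rad/s): [2.57, 2.57, 3.14, 3.14, 3.14, 3.14].

## Interface

Orientations are given as [roll, pitch, yaw] about the fixed x, y, z axes, in that order (R = Rz(yaw) Ry(pitch) Rx(roll)).
In Python, from station import read_state, viewer, order gives the robot as it stands.
- The arm moves only by the shell command python3 -m jog 'ROWS' [OPENING]. ROWS is JSON, one flat list of numbers, 4 for each row, row after row: the shift along the tool's x, y, z in mm, then the turn about the tool's z in degrees. A call has exactly 5 rows; each row is the pose to reach, as a shift and turn from the pose commanded when the call began, along the tool's axes at that moment; what a row does not reach only later rows make up. A row lasts 1/10 s, in which the tool goes at most 50 mm and 8.59 degrees, less where a joint would pass 70% of its speed; a pose out of reach is approached as far as the arm can. A call with a gripper value outside its range is refused whole. OPENING is the closure, from 0 (fully open) to 1 (shut), set as the call begins (- or left out, the last holds). The fingers move at their own pace and stop on an object; the grip force is fixed at half the most. Time passes only in rows, so rows that repeat a pose let the fingers close, or fill a call up. It gives the time, the measured TCP pose, the force, the opening and the grip force at its end, in the units of the state.
- read_state(): the state, without advancing time (a new reading comes with each control period).
- viewer.grab_frame(name): name is "side" or "top" or "wrist"; returns a dict with "pixels" (384x512x3 uint8, red, green, blue), "depth" (384x512 float32, m along the optical axis (not along the pixel's ray), 0 where there is no reading), "camera_matrix" (3x3 intrinsics, pixels), "k1" (the pictures are not rectified: a ray, as slopes to the right and down, at radius r is drawn at 1 + k1 r^2 times it, then the intrinsics apply), "origin" and "orientation" of the camera in the world. Camera axes: x right, y up, looking along -z (the intrinsics and any distortion apply to the point x, -y, -z); pixel columns grow to the right and rows downward; lengths in m; the calibration is good to about 2 mm. A picture is of the moment at which its call begins.
- order.finish_job(): hands the job in; it is judged then, once.
The state is a dict: "time": time; "q": joint angles; "qvel": joint speeds; "effort": joint torques, N m; "tool_pos": TCP position; "eef_rot": TCP orientation; "contact_force": force on the tool from outside, world axes, zero at the start; "ft_torque": the same for the moment, N m; "width": finger opening in m; "gripper_force": force on a finger pad.
Only numpy, scipy, OpenCV 4.12 (cv2) and the standard library are available. Lean on these libraries where they do the work, as an engineer would, in place of code of your own. Each camera call takes 0.05 s, during which the arm holds its last target. There are 200 camera calls.

## Task

A gel cassette stands against the back stop of the small clamping channel, with a gap between it and the sprung pressing plate at the near end. Stand spacer blocks from the tray upright in the gap, one behind the other along the channel, until pushing the pressing plate in squeezes the whole row firmly against the back stop instead of the plate running to the end of its travel; spacers you do not need stay standing in the tray. Finish while still pushing the pressing plate and holding the row tight, do not let go; keep the cassette upright and leave the timer, the small bottle and the small beaker where they are.

Things in the scene. Friction and masses are not known exactly. Their poses are not given: they have to be found in the camera images.
- chamber: fixed aluminium channel, open above and at both ends, a base plate 170 (x) x 70 (y) mm; origin at the centre of its underside, +x runs along the channel from the pressing plate to the back stop. Its floor is 10 mm above the origin; two side rails, 54 mm apart inside, rise 8 mm above the floor. The rear face of the pressing plate, when out, is at x = -56 mm; the plate is 46 mm wide, its top 78 mm above the origin.
- push_pad (a point): centre of the front face of the round rubber pad (28 mm across) on the near side of the grey pressing plate, 55 mm above the underside of the channel, moving with the plate; push here along the channel's +x. The plate is 46 mm wide and 14 mm thick and has no handle; below the pad a cross foot (5 mm less proud than the pad's face, top 37 mm above the channel's underside) rides on the rails. Site axes are the channel's.
- clamp (a joint): travel of the pressing plate along the channel's +x in m: 0 = out (sprung back), 0.032 = pushed in to its own end stop. A spring pushes it out with 1.5 N at the start and about 2.3 N at the end of travel, so it returns when released. If it stops short of 0.032 against a hard resistance, the row is tight; a lasting push of 6 to 20 N is firm enough.
- back_stop: fixed aluminium upright block, 16 thick (x) x 46 wide x 68 high mm, screwed to the channel floor at a place that differs each time; origin at the centre of the block's underside on the channel floor, axes as the channel's; its front face is 8 mm before the origin (-x).
- cassette: loose glass gel cassette with grey edge strips, 16 thick (own x) x 44 wide x 70 high mm, about 0.12 kg, standing upright on the channel floor within 2 mm of the back stop; origin at the centre of its underside. The gap to fill is from its near face to the pressing plate; two or three spacers are needed.
- tray: fixed shallow grey tray, 152 (x) x 64 (y) mm, rim 10 mm high, floor 4 mm above the bench; origin at the centre of its underside. The four spacers stand in it in a row along its x, 34 mm apart.
- spacer_1: white moulded plastic spacer block, all four alike: 20 thick (own x) x 44 wide (own y) x 66 high (z), about 60 g, standing upright; origin at the centre of its underside
- spacer_2: white moulded plastic spacer block, all four alike: 20 thick (own x) x 44 wide (own y) x 66 high (z), about 60 g, standing upright; origin at the centre of its underside
- spacer_3: white moulded plastic spacer block, all four alike: 20 thick (own x) x 44 wide (own y) x 66 high (z), about 60 g, standing upright; origin at the centre of its underside
- spacer_4: white moulded plastic spacer block, all four alike: 20 thick (own x) x 44 wide (own y) x 66 high (z), about 60 g, standing upright; origin at the centre of its underside
- timer: bystander, to be left where it stands; digital timer lying face up, 62 x 62 x 16 mm, origin under its centre
- dropper_bottle: bystander, to be left where it stands; small brown bottle with a black cap, 35 mm across, 83 mm high, origin under its centre
- small_beaker: bystander, to be left where it stands; small glass beaker standing upside down, 47 mm across, 56 mm high, origin under its centre
Mind the look-alikes: they are no part of the job. What is shaped like the spacer_1 but blue or purple is not meant.

How it is judged:
By the outcome, as a careful person would: the job done as asked, in the order asked, and still so for the second after the job is handed in, while the arm keeps its last pose, push and grip.
It also fails if it takes over 72 s, if anything falls off the work surface, if the arm or the gripper's body presses on something with over 40 N, if the wrist force passes 120 N, or if a joint passes its speed limit or range.

## Working session

There is one attempt and no reset: what is moved stays moved. The work goes in short steps, Python scripts to look and compute and a shell command to move; the robot and the scene stay as the last step left them, time stands still between calls to the robot, and variables do not carry over. Pictures are saved under pics/ and viewed, at most 10 in all, crops included, and the job is handed in when it is done.

```bash
mkdir -p pics; cat > h.py <<'E'
import numpy as np,cv2
from scipy.spatial.transform import Rotation as R
from station import read_state,viewer,order
def rot(f):
    o=np.array(f["orientation"]); 
    if o.shape==(3,3): return o
    return R.from_euler('xyz',o).as_matrix() if o.size==3 else None
def grab(n,name=None):
    f=viewer.grab_frame(n)
    if name: cv2.imwrite('pics/'+name,f["pixels"][:,:,::-1])
    return f
def cloud(f):
    K=np.array(f["camera_matrix"]);h,w=f["depth"].shape
    u,v=np.meshgrid(np.arange(w),np.arange(h))
    p=np.stack([u,v],-1).reshape(-1,1,2).astype(float)
    n=cv2.undistortPoints(p,K,np.array([f["k1"],0,0,0.])).reshape(h,w,2)
    d=f["depth"]; c=np.stack([n[...,0]*d,-n[...,1]*d,-d],-1)
    P=c@rot(f).T+np.array(f["origin"]); P[d==0]=np.nan
    return P
E
python3 - <<'E'
from h import *
s=read_state();print(s["tool_pos"],s["eef_rot"],s["time"])
fs=[grab(n) for n in("top","side")]
for f in fs: print(f["origin"],f["orientation"],f["k1"],f["camera_matrix"])
a=np.hstack([f["pixels"] for f in fs]); 
cv2.imwrite('pics/a.png',fs[0]["pixels"][:,:,::-1]);cv2.imwrite('pics/b.png',fs[1]["pixels"][:,:,::-1])
for f in fs:
  P=cloud(f)
  print(np.round(P[60:384:80,60:512:100],3))
E
```

```text
[0.22753449 0.47268535 0.22606167] [-3.14011247e+00 -2.16026521e-04  2.69277973e+00] 0.0
[ 0.41886286 -0.08736161  1.0419723 ] [ 0.18196675 -0.00470214 -1.57394282] -0.10340027590270882 [[373.5255566    0.         252.1250476 ]
 [  0.         373.5255566  193.07244872]
 [  0.           0.           1.        ]]
[ 0.18680775 -0.7505475   0.68055094] [ 0.8994069  -0.00895818 -0.51809112] -0.08954599766667232 [[401.05419526   0.         259.33975047]
 [  0.         401.05419526 195.56146005]
 [  0.           0.           1.        ]]
[[[ 1.040e+00  5.150e-01  3.000e-03]
  [ 9.060e-01  1.350e-01  2.120e-01]
  [ 1.000e+00 -1.170e-01  4.700e-02]
  [ 1.000e+00 -4.120e-01  5.400e-02]
  [ 1.047e+00 -7.660e-01 -5.000e-03]]

 [[ 7.200e-01  3.970e-01  1.580e-01]
  [ 7.700e-01  1.780e-01 -2.000e-03]
  [ 7.680e-01 -1.160e-01 -1.000e-03]
  [ 7.700e-01 -4.130e-01 -4.000e-03]
  [ 7.700e-01 -7.190e-01  9.000e-03]]

 [[ 5.320e-01  4.550e-01  1.000e-02]
  [ 5.270e-01  1.510e-01  6.300e-02]
  [ 5.340e-01 -1.150e-01 -3.000e-03]
  [ 5.320e-01 -3.960e-01  5.000e-03]
  [ 5.600e-01 -8.620e-01 -2.820e-01]]

 [
[... 606 characters left out ...]
-01  4.000e-01  5.000e-03]
  [ 7.620e-01  2.420e-01  3.000e-03]
  [ 9.980e-01  2.800e-02  4.800e-02]
  [ 1.000e+00 -2.890e-01  2.140e-01]]

 [[ 1.180e-01  1.470e-01  3.000e-03]
  [ 3.460e-01  2.400e-02  2.000e-03]
  [ 5.670e-01 -9.900e-02  3.000e-03]
  [ 7.740e-01 -2.370e-01  2.000e-02]
  [ 9.350e-01 -3.950e-01  7.200e-02]]

 [[ 7.800e-02 -1.120e-01  0.000e+00]
  [ 3.320e-01  2.560e-01 -5.890e-01]
  [ 4.440e-01 -3.140e-01  4.000e-03]
  [ 6.260e-01 -4.150e-01  1.000e-03]
  [ 8.100e-01 -5.240e-01  1.000e-03]]

 [[-6.000e-03 -1.190e-01 -2.610e-01]
  [ 2.320e-01  8.900e-02 -8.460e-01]
  [ 3.600e-01 -4.610e-01  0.000e+00]
  [ 5.210e-01 -5.440e-01 -1.700e-02]
  [ 7.500e-01 -6.260e-01 -1.160e-01]]]
```

View pics/a.png

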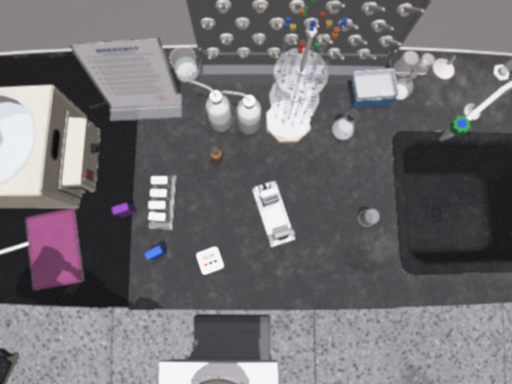

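View pics/b.png

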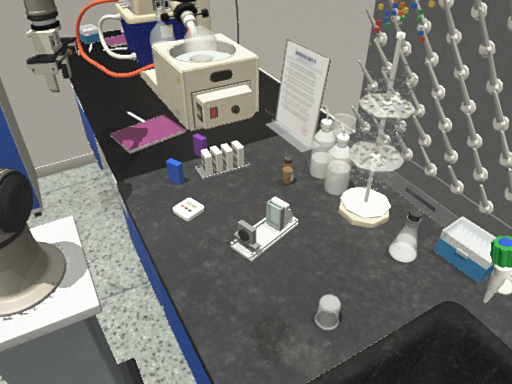

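Top view: tray with four white spacers at about (160,180..217), clamping channel at (273,213) with the pressing plate at the bottom (282,235) and the cassette/back stop at the top (268,195); timer (210,260), bottle (216,153), beaker (369,217). Side view agrees.

```bash
python3 - <<'E'
from h import *
f=grab("top");P=cloud(f);g=f["pixels"].astype(int)
def rep(name,m):
    m=m.astype(np.uint8);n,l,st,c=cv2.connectedComponentsWithStats(m,connectivity=4)
    for i in range(1,n):
        if st[i,4]<15: continue
        q=P[l==i]; r=cv2.minAreaRect((q[:,:2]*1000).astype(np.float32))
        print(name,st[i,4],np.round(c[i]),np.round(np.mean(q,0),3),np.round(r[0]),np.round(r[1]),round(r[2],1))
w=np.zeros(g.shape[:2],bool)
def box(x0,x1,y0,y1):
    b=w.copy();b[y0:y1,x0:x1]=1;return b
Z=P[...,2]
rep("sp",box(140,185,170,235)&(Z>.05)&(g.min(-1)>190))
rep("ch",box(245,305,175,250)&(Z>.008))
rep("chhi",box(245,305,175,250)&(Z>.05))
rep("tray",box(140,185,165,235)&(g.min(-1)>70))
s=cv2.resize(f["pixels"][165:275,140:305],None,fx=4.8,fy=4.8,interpolation=2)
cv2.imwrite('pics/c.png',s[:,:,::-1])
E
```

```text
sp 112 [158. 180.] [0.634 0.158 0.07 ] [634. 158.] [42. 18.] 88.4
sp 120 [158. 193.] [0.599 0.159 0.069] [599. 159.] [44. 20.] 87.3
sp 120 [156. 205.] [0.567 0.161 0.069] [567. 162.] [18. 44.] 3.8
sp 128 [157. 216.] [0.537 0.159 0.069] [537. 159.] [42. 19.] 85.6
ch 1363 [273. 213.] [ 0.55  -0.15   0.031] [ 552. -151.] [169.  70.] 18.2
chhi 243 [269. 196.] [ 0.59  -0.138  0.074] [ 595. -137.] [45. 46.] 16.9
chhi 121 [283. 234.] [ 0.488 -0.171  0.073] [ 487. -172.] [19. 45.] 18.2
tray 3150 [162. 200.] [nan nan nan] [593. 163.] [204. 126.] 3.3
```

View pics/c.png

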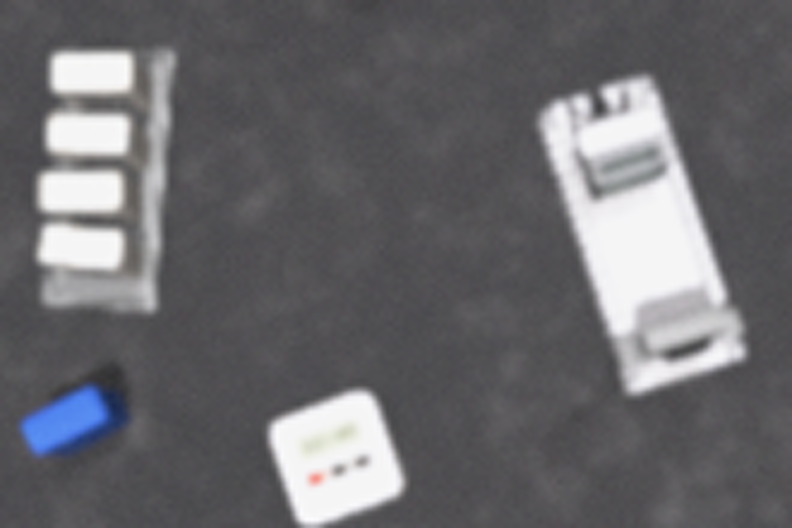

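```bash
cat >> h.py <<'E'
def rows(x,y,z,yawdeg):
    s=read_state();Rm=R.from_euler('xyz',s["eef_rot"]).as_matrix()
    d=Rm.T@(np.array([x,y,z])-s["tool_pos"])*1000
    yaw=np.degrees(np.arctan2(Rm[1,0],Rm[0,0]))
    print("shift",np.round(d,1),"turn",round(-((yawdeg-yaw+90)%180-90),2),"F",np.round(s["contact_force"],1),"w",round(s["width"],4),"t",s["time"])
E
python3 - <<'E'
from h import *
rows(.585,.16,.26,176)
c=np.array([.552,-.151]);a=np.radians(18);ex=np.array([np.cos(a),np.sin(a)]);ey=np.array([-ex[1],ex[0]])
for n in("top","side"):
    f=grab(n);P=cloud(f).reshape(-1,3);g=f["pixels"].reshape(-1,3)
    u=(P[:,:2]-c)@ex*1000;v=(P[:,:2]-c)@ey*1000;z=P[:,2]*1000
    for lo,hi in((40,60),(60,68),(72,90)):
        m=(abs(u)<95)&(abs(v)<24)&(z>lo)&(z<hi)
        print(n,lo,hi,np.histogram(u[m],np.arange(-90,95,5))[0])
    m=(abs(u)<100)&(abs(v)<50)&(z>8)
    print(np.percentile(u[m],[1,99]),np.percentile(v[m],[1,99]))
E
```

```text
shift [-457.7 -126.8  -33.7] turn -21.71 F [-0.1  0.8 -0.1] w 0.0918 t 0.15
top 40 60 [ 0  0  1  3  5  0  1  0  0  0  0  0  0  0  0  0  0  0  0  0  0  0 14  2
 12  2  2  1  1  0 10  6  3  0  0  0]
top 60 68 [ 0  0  9 15  0  0  0  0  0  0  0  0  0  0  0  0  0  0  0  0  0  0  7  0
  6  0  1  0  1  0  0  0  0  0  0  0]
top 72 90 [ 0  0  0  0 32 37 12  0  0  0  0  0  0  0  0  0  0  0  0  0  0  0 15 24
 17 27 30 34 32  8  0  0  0  0  0  0]
[-82.83916422  81.93254175] [-33.5488639   33.93854359]
side 40 60 [ 0 10 32 34  9  7  4  0  0  0  0  0  0  0  0  0  0  0  0  0  0  0 83 14
  2  5  6  4  1  2  4  6  2  0  0  0]
side 60 68 [ 0  4 23 25  3  4  2  0  0  0  0  0  0  0  0  0  0  0  0  0  0  0 31  7
  3  2  1  1  1  0  0  0  0  0  0  0]
side 72 90 [ 0  0  0 38 34 41  9  0  0  0  0  0  0  0  0  0  0  0  0  0  0  0 44 22
 32 28 23 27 24  7  0  0  0  0  0  0]
[-85.87040131  76.41625288] [-35.97480441  30.07589639]
```

```bash
python3 -m jog '[-46,-13,-10,-3, -92,-26,-20,-6, -138,-39,-34,-9, -184,-52,-34,-12, -230,-64,-34,-15]' 0; python3 -m jog '[-46,-13,0,0, -92,-26,0,0, -138,-39,0,0, -184,-52,0,0, -218,-61,0,0]'
python3 - <<'E'
from h import *
rows(.585,.16,.26,176)
E
```

```text
time: 0.75
tool_pos: [0.4085, 0.3142, 0.2613]
eef_rot: [3.141, 0.001, 2.957]
contact_force: [0.4, 1.3, -0.7]
width: 0.0917
gripper_force: 0.0
time: 1.25
tool_pos: [0.6123, 0.2131, 0.2601]
eef_rot: [-3.141, -0.0, 2.953]
contact_force: [0.1, -0.4, -0.1]
width: 0.0921
gripper_force: 0.0
shift [ 16.8 -57.3   0.2] turn -6.8 F [ 0.1 -0.4 -0.1] w 0.0921 t 1.25
```

```bash
python3 -m jog '[6,-20,0,-3, 12,-40,0,-6, 17,-57,0,-7, 17,-57,0,-7, 17,-57,0,-7]' | head -2
python3 - <<'E'
from h import *
f=grab("wrist","w1.png");P=cloud(f);g=f["pixels"]
Z=P[...,2]
m=((Z>.055)&(Z<.085)&(g.min(-1)>150)).astype(np.uint8)
n,l,st,c=cv2.connectedComponentsWithStats(m,connectivity=4)
for i in range(1,n):
    if st[i,4]<200: continue
    q=P[l==i];r=cv2.minAreaRect((q[:,:2]*1000).astype(np.float32));pr=cv2.minAreaRect(np.argwhere(l==i).astype(np.float32))
    print(st[i,4],np.round(c[i]),np.round(np.median(q,0),4),np.round(r[0]),np.round(r[1]),round(r[2],1))
rows(.585,.16,.26,176)
E
```

```text
time: 1.75
tool_pos: [0.583, 0.1624, 0.2609]
494 [246. 135.] [0.5356 0.159  0.0705] [536. 159.] [43. 19.] 85.1
319 [469. 144.] [0.5654 0.4444 0.071 ] [565. 450.] [  2. 103.] 0.3
478 [248. 159.] [0.5669 0.1601 0.0705] [567. 160.] [20. 44.] 2.3
273 [ 20. 187.] [ 0.5825 -0.143   0.0796] [ 583. -143.] [16. 45.] 19.0
433 [248. 183.] [0.599  0.1572 0.0705] [600. 157.] [43. 20.] 88.5
377 [ 30. 197.] [ 0.598  -0.1347  0.0781] [ 599. -136.] [16. 46.] 17.5
483 [249. 205.] [0.6319 0.1568 0.0703] [634. 157.] [20. 44.] 1.7
440 [167. 311.] [0.7995 0.0148 0.07  ] [808.  15.] [53. 16.] 49.9
shift [-2.1 -2.7  0.8] turn 0.27 F [ 0.2 -0.3 -0.3] w 0.0917 t 1.8
```

View pics/w1.png

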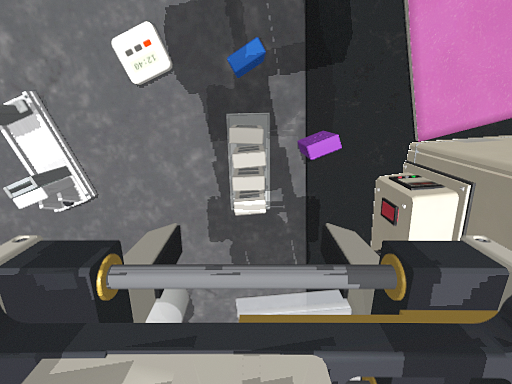

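```bash
python3 - <<'E'
from h import *
rows(.536,.159,.036,175.5)
E
```

```text
shift [ 46.8  -7.  224.8] turn 0.77 F [ 0.2 -0.3 -0.3] w 0.0917 t 1.8
```

```bash
python3 -m jog '[23,-3,20,0.5, 47,-7,50,0.8, 47,-7,90,0.8, 47,-7,130,0.8, 47,-7,170,0.8]'|head -2; python3 -m jog '[0,0,20,0, 0,0,38,0, 0,0,50,0, 0,0,55,0, 0,0,55,0]'
python3 - <<'E'
from h import *
rows(.536,.159,.036,175.5)
E
```

```text
time: 2.3
tool_pos: [0.5357, 0.1594, 0.0896]
time: 2.8
tool_pos: [0.5355, 0.1587, 0.0354]
eef_rot: [3.142, -0.0, 3.063]
contact_force: [-0.8, -0.2, 0.4]
width: 0.0918
gripper_force: 0.0
shift [-0.5  0.4 -0.6] turn 0.0 F [-0.8 -0.2  0.4] w 0.0918 t 2.8
```

```bash
python3 -m jog '[0,0,0,0, 0,0,0,0, 0,0,0,0, 0,0,0,0, 0,0,0,0]' 1; python3 -m jog '[0,0,0,0, 0,0,0,0, 0,0,0,0, 0,0,0,0, 0,0,-5,0]';  python3 -m jog '[0,0,-20,0, 0,0,-45,0, 0,0,-70,0, 0,0,-95,0, 0,0,-115,0]'
python3 - <<'E'
from h import *
a=np.radians(18);ex=np.array([np.cos(a),np.sin(a)])
for u in(9,-12,-33):
  print(np.array([.552,-.151])+ex*u/1000)
p=np.array([.552,-.151])+ex*-.012
rows(*p,.16,198)
E
```

```text
time: 3.3
tool_pos: [0.5356, 0.1583, 0.036]
eef_rot: [3.141, 0.0, 3.063]
contact_force: [-0.0, -0.1, 0.2]
width: 0.0564
gripper_force: 0.0
time: 3.8
tool_pos: [0.5349, 0.1583, 0.0403]
eef_rot: [-3.141, -0.001, 3.063]
contact_force: [0.4, -0.1, 0.0]
width: 0.0439
gripper_force: 30.0
time: 4.3
tool_pos: [0.5356, 0.1584, 0.1575]
eef_rot: [3.141, 0.001, 3.063]
contact_force: [0.5, 0.2, -0.8]
width: 0.0438
gripper_force: 30.0
[ 0.56055951 -0.14821885]
[ 0.54058732 -0.1547082 ]
[ 0.52061513 -0.16119756]
shift [ -29.6 -311.7   -2.6] turn -22.51 F [ 0.5  0.2 -0.8] w 0.0438 t 4.3
```

```bash
python3 -m jog '[-5,-45,-3,-4, -10,-90,-3,-8, -15,-135,-3,-12, -20,-180,-3,-16, -25,-225,-3,-20]'|head -2;python3 - <<'E'
from h import *
rows(.5405,-.1547,.16,198)
E
```

```text
time: 4.8
tool_pos: [0.5424, -0.0696, 0.159]
shift [ 24.8 -81.4  -1. ] turn -2.34 F [ 0.9 -0.2 -0.1] w 0.0438 t 4.8
```

```bash
cat > ch.py <<'E'
from h import *
def fit(c,a0,name=None,show=1):
    f=grab("wrist",name);P=cloud(f).reshape(-1,3)
    P=P[np.isfinite(P[:,0])];a=np.radians(a0);ex=np.array([np.cos(a),np.sin(a)]);ey=np.array([-ex[1],ex[0]])
    u=(P[:,:2]-c)@ex*1000;v=(P[:,:2]-c)@ey*1000;z=P[:,2]*1000
    return f,P,u,v,z
E
python3 - <<'E'
from ch import *
f,P,u,v,z=fit(np.array([.552,-.151]),18,"w2.png")
m=(abs(u)<110)&(abs(v)<60)&(z>5)&(z<24)
r=cv2.minAreaRect((P[m,:2]*1000).astype(np.float32));print("base",m.sum(),r)
m=(abs(u)<20)&(abs(v)<60)&(z>5)&(z<24)
print(np.percentile(v[m],[1,2,98,99]))
m=(abs(v)<20)&(z>30)&(z<100)&(abs(u)<95)
print(np.histogram(u[m],np.arange(-90,95,3)))
E
```

```text
base 5512 ((545.262451171875, -152.67062377929688), (159.2662353515625, 68.0970458984375), 17.725292205810547)
[-32.31052741 -31.5934112   33.6278608   34.13486053]
(array([  0,   0,   0,  51, 108, 141, 153, 170, 169, 171, 125,   0,   0,
         0,   0,   0,   0,   0,   0,   0,   0,   0,   0,   0,   0,   0,
         0,   0,   0,   0,   0,   0,   0,   0,   0,   0,   0, 587, 146,
        56,  29, 278, 113, 106, 117, 114,  93,  90,  45,   0,   0,   1,
         0,   0,   0,   0,   0,   0,   0,   0,   0]), array([-90, -87, -84, -81, -78, -75, -72, -69, -66, -63, -60, -57, -54,
       -51, -48, -45, -42, -39, -36, -33, -30, -27, -24, -21, -18, -15,
       -12,  -9,  -6,  -3,   0,   3,   6,   9,  12,  15,  18,  21,  24,
        27,  30,  33,  36,  39,  42,  45,  48,  51,  54,  57,  60,  63,
        66,  69,  72,  75,  78,  81,  84,  87,  90,  93]))
```

View pics/w2.png

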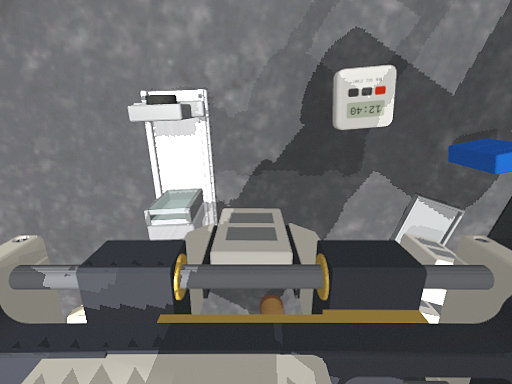

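```bash
python3 - <<'E'
from h import *
a=np.radians(17.9);ex=np.array([np.cos(a),np.sin(a)])
for u in(8,-14,-36): print(u,np.round(np.array([.5517,-.150])+ex*u/1000,4))
p=np.array([.5517,-.150])+ex*.008
rows(*p,.135,197.9)
E
```

```text
8 [ 0.5593 -0.1475]
-14 [ 0.5384 -0.1543]
-36 [ 0.5174 -0.1611]
shift [  3.4 -72.8  24.4] turn -2.22 F [ 0.6 -5.7 -0.5] w 0.0441 t 4.85
```

```bash
python3 -m jog '[1,-30,0,-1, 3,-60,0,-2.2, 3,-73,10,-2.2, 3,-73,20,-2.2, 3,-73,22,-2.2]';python3 - <<'E'
from h import *
rows(.5593,-.1475,.044,197.9)
E
```

```text
time: 5.35
tool_pos: [0.5579, -0.1377, 0.1345]
eef_rot: [3.138, -0.003, -2.833]
contact_force: [0.9, 0.6, -0.2]
width: 0.0438
gripper_force: 30.0
shift [  1.3 -10.1  90.5] turn -0.24 F [ 0.9  0.6 -0.2] w 0.0438 t 5.35
```

```bash
python3 -m jog '[1,-10,0,0, 1,-10,0,0, 1,-10,15,0, 1,-10,30,0, 1,-10,45,0]'|head -3; python3 - <<'E'
from h import *
rows(.5593,-.1475,.044,197.9)
E
```

```text
time: 5.85
tool_pos: [0.5617, -0.1485, 0.0919]
eef_rot: [-3.141, 0.001, -2.832]
shift [ 2.1  1.7 47.9] turn -0.18 F [-0.1 -0.1 -1.6] w 0.044 t 5.85
```

```bash
python3 -m jog '[2,1.5,0,0, 2,1.5,15,0, 2,1.5,30,0, 2,1.5,40,0, 2,1.5,46,0]'; python3 -m jog '[0,0,0,0, 0,0,0,0, 0,0,0,0, 0,0,0,0, 0,0,0,0]';python3 - <<'E'
from h import *
rows(.5593,-.1475,.044,197.9)
E
```

```text
time: 6.35
tool_pos: [0.559, -0.1479, 0.0456]
eef_rot: [3.141, 0.0, -2.833]
contact_force: [-0.1, 0.6, -1.4]
width: 0.0435
gripper_force: 30.0
time: 6.85
tool_pos: [0.5592, -0.1482, 0.0461]
eef_rot: [-3.141, 0.001, -2.833]
contact_force: [-0.1, 1.0, -0.5]
width: 0.0435
gripper_force: 30.0
shift [-0.3  0.6  2.1] turn -0.22 F [-0.1  1.  -0.5] w 0.0435 t 6.85
```

```bash
python3 -m jog '[0,0,1,0, 0,0,2,0, 0,0,3,0, 0,0,3,0, 0,0,3,0]'
```

```text
time: 7.35
tool_pos: [0.5589, -0.1481, 0.0426]
eef_rot: [3.141, -0.0, -2.833]
contact_force: [0.0, -0.5, -1.0]
width: 0.0439
gripper_force: 30.0
```

```bash
python3 -m jog '[0,0,0.5,0, 0,0,1,0, 0,0,1,0, 0,0,1,0, 0,0,1,0]'
```

```text
time: 7.85
tool_pos: [0.5591, -0.1481, 0.0418]
eef_rot: [-3.142, 0.0, -2.833]
contact_force: [-0.8, -0.4, 0.5]
width: 0.0437
gripper_force: 30.0
```

```bash
python3 -m jog '[0,0,0,0, 0,0,0,0, 0,0,0,0, 0,0,0,0, 0,0,0,0]' 0.15 | tail -2; python3 -m jog '[0,0,-10,0, 0,0,-35,0, 0,0,-65,0, 0,0,-90,0, 0,0,-110,0]';python3 - <<'E'
from ch import *
f,P,u,v,z=fit(np.array([.5517,-.150]),17.9,"w3.png")
m=(abs(v)<20)&(z>40)&(z<100)&(abs(u)<95)
print(np.histogram(u[m],np.arange(-90,95,3))[0].tolist())
rows(.567,.160,.15,176)
E
```

```text
width: 0.0768
gripper_force: 0.0
time: 8.85
tool_pos: [0.5594, -0.1483, 0.1543]
eef_rot: [-3.14, 0.002, -2.833]
contact_force: [0.3, 0.2, 0.8]
width: 0.0778
gripper_force: 0.0
[0, 0, 0, 58, 118, 116, 156, 175, 188, 164, 114, 0, 0, 0, 0, 0, 0, 0, 0, 0, 0, 0, 0, 0, 0, 0, 0, 0, 0, 496, 128, 129, 129, 129, 125, 85, 2, 322, 130, 49, 22, 296, 114, 88, 122, 112, 104, 116, 78, 0, 0, 0, 0, 0, 0, 0, 0, 0, 0, 0, 0]
shift [-99.6 292.4   6.6] turn 21.7 F [ 1.1 -1.3  2.1] w 0.0782 t 8.9
```

View pics/w3.png

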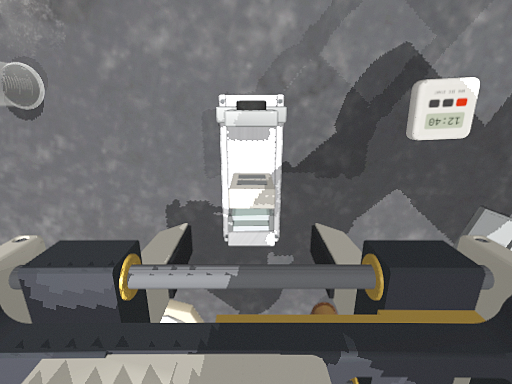

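The first spacer stands in front of the cassette at about (252,190), aligned in the channel, with about 54 mm remaining to the plate at (250,110).

```bash
python3 -m jog '[-16,47,2,4, -32,94,4,8, -48,141,4,12, -64,188,4,16, -80,235,4,20]' 0 | head -2; python3 - <<'E'
from h import *
rows(.567,.160,.15,177)
E
```

```text
time: 9.4
tool_pos: [0.5635, 0.102, 0.148]
shift [-0.9 58.1 -2. ] turn 0.51 F [ 1.4 -0.1 -0.1] w 0.0915 t 9.4
```

```bash
python3 -m jog '[-1,30,0,0.5, -1,58,0,0.5, -1,58,0,0.5, -1,58,20,0.5, -1,58,50,0.5]' | head -2; python3 - <<'E'
from h import *
rows(.567,.160,.036,177)
E
```

```text
time: 9.9
tool_pos: [0.5685, 0.1579, 0.099]
shift [ 1.9  2.  63. ] turn 0.21 F [-0.2  0.1 -0.2] w 0.0922 t 9.9
```

```bash
python3 -m jog '[1,2,20,0, 1,2,40,0, 1,2,55,0, 1,2,63,0, 1,2,63,0]' | head -2; python3 -m jog '[0,0,0,0, 0,0,0,0, 0,0,0,0, 0,0,0,0, 0,0,0,0]' 1 | head -2; python3 -m jog '[0,0,0,0, 0,0,0,0, 0,0,0,0, 0,0,0,0, 0,0,-5,0]';  python3 -m jog '[0,0,-20,0, 0,0,-45,0, 0,0,-70,0, 0,0,-95,0, 0,0,-115,0]'
python3 - <<'E'
from h import *
rows(.5384,-.1543,.15,197.9)
E
```

```text
time: 10.4
tool_pos: [0.5656, 0.1593, 0.0338]
time: 10.9
tool_pos: [0.5664, 0.1601, 0.0351]
time: 11.4
tool_pos: [0.5657, 0.16, 0.0392]
eef_rot: [-3.141, -0.002, 3.093]
contact_force: [0.1, 0.2, -0.4]
width: 0.0446
gripper_force: 30.0
time: 11.9
tool_pos: [0.5664, 0.1601, 0.1565]
eef_rot: [3.141, 0.001, 3.092]
contact_force: [0.0, 0.2, -1.4]
width: 0.0444
gripper_force: 30.0
shift [  12.6 -315.4    6.4] turn -20.71 F [ 0.   0.2 -1.4] w 0.0444 t 11.9
```

```bash
python3 -m jog '[2,-45,0,-4, 4,-90,0,-8, 6,-135,0,-12, 8,-180,0,-16, 10,-225,0,-20]'|head -2; python3 - <<'E'
from h import *
rows(.5384,-.1543,.135,197.9)
E
```

```text
time: 12.4
tool_pos: [0.5447, -0.0658, 0.155]
shift [ 32.4 -82.6  20. ] turn -0.53 F [ 0.   0.4 -1.2] w 0.0443 t 12.4
```

```bash
python3 -m jog '[14,-35,0,-0.5, 28,-70,0,-0.5, 32,-83,5,-0.5, 32,-83,15,-0.5, 32,-83,20,-0.5]'|head -2; python3 - <<'E'
from h import *
rows(.5384,-.1543,.135,197.9)
E
```

```text
time: 12.9
tool_pos: [0.5385, -0.1517, 0.1333]
shift [ 0.9 -2.4 -1.7] turn -0.22 F [ 0.5  0.2 -0.8] w 0.0444 t 12.9
```

```bash
python3 -m jog '[2,-2,0,0, 2,-2,10,0, 2,-2,25,0, 2,-2,40,0, 2,-2,50,0]'|head -4; python3 - <<'E'
from h import *
rows(.5375,-.1546,.042,197.9)
E
```

```text
time: 13.4
tool_pos: [0.5376, -0.1543, 0.0834]
eef_rot: [3.141, -0.001, -2.832]
contact_force: [-0.1, 1.0, -0.9]
shift [ 0.1 -0.3 41.4] turn -0.14 F [-0.1  1.  -0.9] w 0.0444 t 13.4
```

```bash
python3 -m jog '[0,0,10,0, 0,0,20,0, 0,0,30,0, 0,0,36,0, 0,0,38,0]'|head -4; python3 -m jog '[0,0,1,0, 0,0,2,0, 0,0,3,0, 0,0,3,0, 0,0,3,0]' | head -4
```

```text
time: 13.9
tool_pos: [0.5376, -0.1553, 0.0459]
eef_rot: [3.141, -0.001, -2.833]
contact_force: [0.5, -0.0, -0.9]
time: 14.4
tool_pos: [0.538, -0.1555, 0.0439]
eef_rot: [-3.141, 0.0, -2.833]
contact_force: [0.9, -0.2, -1.1]
```

```bash
python3 -m jog '[0,0,1,0, 0,0,1.5,0, 0,0,2,0, 0,0,2,0, 0,0,2,0]' | head -4;  python3 -m jog '[0,0,0.5,0, 0,0,1,0, 0,0,1,0, 0,0,1,0, 0,0,1,0]' | head -4
```

```text
time: 14.9
tool_pos: [0.5379, -0.1554, 0.0417]
eef_rot: [3.141, 0.0, -2.833]
contact_force: [-0.5, -1.1, -0.3]
time: 15.4
tool_pos: [0.5379, -0.1554, 0.0408]
eef_rot: [-3.142, 0.0, -2.833]
contact_force: [0.5, 0.0, 0.1]
```

```bash
python3 -m jog '[0,0,0,0, 0,0,0,0, 0,0,0,0, 0,0,0,0, 0,0,0,0]' 0.15 | tail -2; python3 -m jog '[0,0,-10,0, 0,0,-35,0, 0,0,-65,0, 0,0,-90,0, 0,0,-110,0]'|head -4;python3 - <<'E'
from ch import *
f,P,u,v,z=fit(np.array([.5517,-.150]),17.9,"w4.png")
m=(abs(v)<20)&(z>40)&(z<100)&(abs(u)<95)
print(np.histogram(u[m],np.arange(-90,95,3))[0].tolist())
rows(.600,.157,.15,178)
E
```

```text
width: 0.0768
gripper_force: 0.0
time: 16.4
tool_pos: [0.5383, -0.1556, 0.1533]
eef_rot: [-3.14, 0.002, -2.833]
contact_force: [0.7, 0.4, 0.1]
[0, 0, 0, 109, 93, 105, 260, 151, 167, 152, 92, 0, 0, 0, 0, 0, 0, 0, 0, 0, 0, 296, 258, 125, 131, 131, 127, 121, 41, 209, 125, 122, 121, 118, 113, 74, 0, 319, 122, 54, 20, 263, 108, 81, 111, 107, 96, 85, 0, 0, 0, 0, 0, 0, 0, 0, 0, 0, 0, 0, 0]
shift [-152.6  280.1    5.8] turn 19.7 F [1.6 0.2 2.9] w 0.0781 t 16.45
```

```bash
python3 -m jog '[-25,46,2,4, -50,92,4,8, -75,138,4,12, -100,184,4,16, -125,230,4,19.5]' 0 | head -2; python3 - <<'E'
from h import *
rows(.600,.157,.15,178)
E
```

```text
time: 16.95
tool_pos: [0.5849, 0.092, 0.1471]
shift [-12.8  65.5  -2.9] turn 0.02 F [ 0.3 -0.7  0.6] w 0.0916 t 16.95
```

```bash
python3 -m jog '[-6,30,0,0, -13,65,0,0, -13,65,0,0, -13,65,20,0, -13,65,50,0]' | head -2; python3 - <<'E'
from h import *
rows(.600,.157,.035,178)
E
```

```text
time: 17.45
tool_pos: [0.6011, 0.1545, 0.0982]
shift [ 1.5  2.4 63.2] turn 0.22 F [ 0.  -0.  -0.3] w 0.0923 t 17.45
```

```bash
python3 -m jog '[1,2,20,0, 1,2,40,0, 1,2,55,0, 1,2,62,0, 1,2,62,0]' | head -2; python3 -m jog '[0,0,0,0, 0,0,0,0, 0,0,0,0, 0,0,0,0, 0,0,0,0]' 1 | head -2; python3 -m jog '[0,0,0,0, 0,0,0,0, 0,0,0,0, 0,0,0,0, 0,0,-5,0]';  python3 -m jog '[0,0,-20,0, 0,0,-45,0, 0,0,-70,0, 0,0,-95,0, 0,0,-115,0]'
python3 - <<'E'
from h import *
a=np.radians(17.9);p=np.array([.5517,-.150])-.040*np.array([np.cos(a),np.sin(a)]);print(p)
rows(*p,.15,197.9)
E
```

```text
time: 17.95
tool_pos: [0.5984, 0.156, 0.034]
time: 18.45
tool_pos: [0.5991, 0.1567, 0.035]
time: 18.95
tool_pos: [0.5984, 0.1565, 0.0391]
eef_rot: [-3.141, -0.002, 3.11]
contact_force: [-0.1, -0.5, -0.1]
width: 0.0434
gripper_force: 30.0
time: 19.45
tool_pos: [0.5992, 0.1566, 0.1566]
eef_rot: [3.141, 0.001, 3.11]
contact_force: [0.2, 0.4, -0.9]
width: 0.0438
gripper_force: 30.0
[ 0.51363622 -0.16229426]
shift [  75.4 -321.4    6.4] turn -19.72 F [ 0.2  0.4 -0.9] w 0.0438 t 19.45
```

```bash
python3 -m jog '[10,-45,0,-4, 20,-90,0,-8, 31,-135,0,-12, 42,-180,0,-16, 53,-225,0,-19.5]'|head -2; python3 - <<'E'
from h import *
rows(.5136,-.1623,.135,197.9)
E
```

```text
time: 19.95
tool_pos: [0.5381, -0.0682, 0.1551]
shift [ 52.2 -82.1  20.1] turn -0.04 F [ 0.2 -0.5 -0.3] w 0.044 t 19.95
```

```bash
python3 -m jog '[22,-35,0,0, 44,-70,0,0, 52,-82,5,0, 52,-82,15,0, 52,-82,20,0]'|head -2; python3 - <<'E'
from h import *
rows(.5136,-.1623,.135,197.9)
E
```

```text
time: 20.45
tool_pos: [0.5138, -0.1597, 0.1336]
shift [ 1.  -2.4 -1.4] turn -0.25 F [ 0.5 -0.1 -1. ] w 0.0438 t 20.45
```

```bash
python3 -m jog '[1,-2,0,0, 1,-2,10,0, 1,-2,25,0, 1,-2,40,0, 1,-2,50,0]'|head -4; python3 - <<'E'
from h import *
rows(.5136,-.1623,.042,197.9)
E
```

```text
time: 20.95
tool_pos: [0.5137, -0.1617, 0.0834]
eef_rot: [3.141, -0.001, -2.832]
contact_force: [-0.3, 0.1, -1.2]
shift [ 0.3 -0.6 41.4] turn -0.14 F [-0.3  0.1 -1.2] w 0.0441 t 20.95
```

```bash
python3 -m jog '[0,0,10,0, 0,0,20,0, 0,0,30,0, 0,0,36,0, 0,0,38,0]'|head -4; python3 -m jog '[0,0,1,0, 0,0,2,0, 0,0,3,0, 0,0,4,0, 0,0,4,0]' | head -4; python3 -m jog '[0,0,1,0, 0,0,1.5,0, 0,0,2,0, 0,0,2,0, 0,0,2,0]' | head -4
```

```text
time: 21.45
tool_pos: [0.5136, -0.1626, 0.0459]
eef_rot: [3.141, -0.001, -2.833]
contact_force: [0.3, -0.5, -1.6]
time: 21.95
tool_pos: [0.5139, -0.1628, 0.0428]
eef_rot: [-3.142, 0.0, -2.833]
contact_force: [0.2, -0.1, -0.8]
time: 22.45
tool_pos: [0.5139, -0.1627, 0.0408]
eef_rot: [3.142, 0.0, -2.833]
contact_force: [-0.0, -0.5, 0.6]
```

```bash
python3 -m jog '[0,0,0,0, 0,0,0,0, 0,0,0,0, 0,0,0,0, 0,0,0,0]' 0.15 | tail -2; python3 -m jog '[0,0,-10,0, 0,0,-35,0, 0,0,-65,0, 0,0,-90,0, 0,0,-110,0]'|head -4;python3 - <<'E'
from ch import *
f,P,u,v,z=fit(np.array([.5517,-.150]),17.9,"w5.png")
m=(abs(v)<20)&(z>40)&(z<100)&(abs(u)<95)
print(np.histogram(u[m],np.arange(-90,95,3))[0].tolist())
a=np.radians(17.9);p=np.array([.5517,-.150])-.115*np.array([np.cos(a),np.sin(a)])
rows(*p,.15,197.9)
E
```

```text
width: 0.0765
gripper_force: 0.0
time: 23.45
tool_pos: [0.5143, -0.1629, 0.1532]
eef_rot: [-3.14, 0.002, -2.833]
contact_force: [-0.5, -0.7, -0.9]
[0, 0, 0, 149, 90, 109, 312, 143, 154, 142, 49, 0, 0, 444, 136, 128, 128, 130, 130, 121, 3, 154, 201, 124, 109, 121, 111, 112, 36, 198, 114, 104, 108, 113, 101, 70, 0, 304, 110, 18, 0, 0, 0, 0, 0, 0, 0, 0, 0, 0, 0, 0, 0, 0, 0, 0, 0, 0, 0, 0, 0]
shift [76.7  1.6  5.7] turn -0.2 F [ 2.  -0.5  2.7] w 0.078 t 23.5
```

View pics/w5.png

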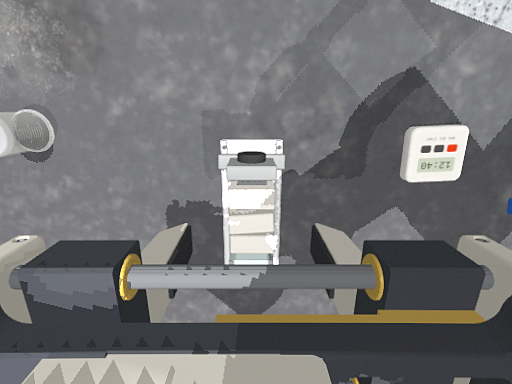

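Three spacers stand in a row between cassette (250,258) and plate (252,170), the round pad at (251,156); plate still out.

```bash
python3 -m jog '[20,1,0,0, 45,1.6,0,0, 70,1.6,0,0, 77,1.6,0,0, 77,1.6,0,0]' 1|head -3;python3 - <<'E'
from h import *
rows(.4423,-.1853,.046,197.9)
E
```

```text
time: 24.0
tool_pos: [0.4398, -0.1849, 0.1512]
eef_rot: [-3.141, 0.001, -2.834]
shift [ -2.2  -1.1 105.2] turn -0.29 F [-0.   0.7 -0.9] w 0.0425 t 24.0
```

```bash
python3 -m jog '[0,0,15,0, 0,0,40,0, 0,0,70,0, 0,0,95,0, 0,0,104,0]'; python3 -m jog '[-2,0,1,0, -5,0,1,0, -7,0,1,0, -9,0,1,0, -10,0,1,0]';python3 - <<'E'
from h import *
rows(.4423,-.1853,.046,197.9)
E
```

```text
time: 24.5
tool_pos: [0.4399, -0.1837, 0.0446]
eef_rot: [3.139, -0.002, -2.832]
contact_force: [-0.4, 0.1, 0.2]
width: 0.0031
gripper_force: 0.0
time: 25.0
tool_pos: [0.4502, -0.1817, 0.0464]
eef_rot: [-3.14, 0.001, -2.833]
contact_force: [0.5, -0.1, -0.9]
width: 0.0002
gripper_force: 0.0
shift [ 8.7 -1.   0.4] turn -0.2 F [ 0.5 -0.1 -0.9] w 0.0002 t 25.0
```

```bash
python3 -m jog '[-3,0,0,0, -6,0,0,0, -9,0,0,0, -12,0,0,0, -14,0,0,0]'|head -4; python3 -m jog '[-2,0,0,0, -4,0,0,0, -6,0,0,0, -7,0,0,0, -8,0,0,0]'|head -4
```

```text
time: 25.5
tool_pos: [0.4632, -0.1772, 0.0457]
eef_rot: [3.142, 0.0, -2.833]
contact_force: [-0.7, -0.2, -0.3]
time: 26.0
tool_pos: [0.4705, -0.1748, 0.0456]
eef_rot: [3.141, -0.0, -2.833]
contact_force: [-0.6, -0.7, -0.1]
```

```bash
python3 -m jog '[-1,0,0,0, -2,0,0,0, -3,0,0,0, -4,0,0,0, -5,0,0,0]'|head -4; python3 -m jog '[-1,0,0,0, -2,0,0,0, -3,0,0,0, -4,0,0,0, -5,0,0,0]'|head -4
python3 - <<'E'
from h import *
f=grab("side");cv2.imwrite('pics/s1.png',cv2.resize(f["pixels"][170:280,200:330],None,fx=5,fy=5,interpolation=2)[:,:,::-1])
E
```

```text
time: 26.5
tool_pos: [0.4753, -0.1733, 0.0457]
eef_rot: [3.141, -0.0, -2.833]
contact_force: [-2.1, -1.2, -0.6]
time: 27.0
tool_pos: [0.48, -0.1718, 0.0457]
eef_rot: [3.141, -0.0, -2.833]
contact_force: [-2.6, -0.8, -0.3]
```

View pics/s1.png

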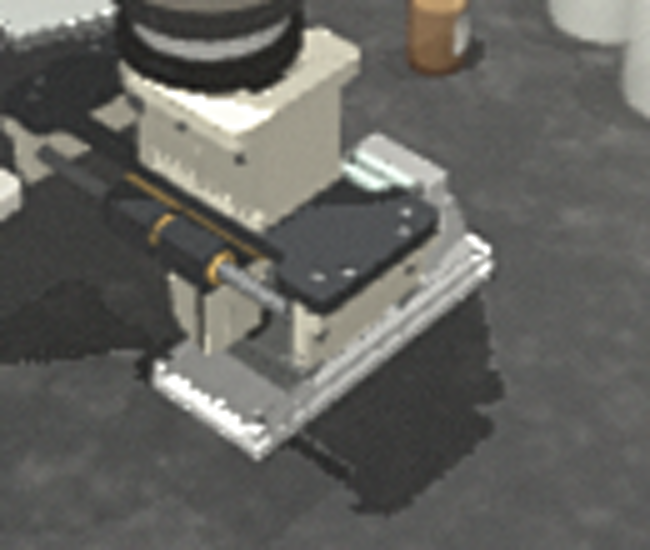

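The gripper, behind the plate (about (230,310)), is pushing; the row is hidden by the gripper but the cassette top at (370,165) is upright at the back stop.

```bash
python3 -m jog '[-1,0,0,0, -2,0,0,0, -3,0,0,0, -4,0,0,0, -5,0,0,0]'|head -4; python3 -m jog '[-1,0,0,0, -2,0,0,0, -3,0,0,0, -4,0,0,0, -4,0,0,0]'|head -4
```

```text
time: 27.55
tool_pos: [0.4849, -0.1703, 0.0457]
eef_rot: [3.141, -0.0, -2.833]
contact_force: [-3.2, -0.6, -1.0]
time: 28.05
tool_pos: [0.486, -0.1698, 0.0457]
eef_rot: [3.14, -0.005, -2.832]
contact_force: [-14.5, -7.1, 6.7]
```

```bash
python3 -m jog '[1,0,0,0, 1,0,0,0, 1,0,0,0, 1,0,0,0, 1,0,0,0]'|head -4;python3 - <<'E'
from ch import *
for n in("side","top"):
    f=grab(n);P=cloud(f).reshape(-1,3);c=np.array([.5517,-.150]);a=np.radians(17.9);ex=np.array([np.cos(a),np.sin(a)]);ey=np.array([-ex[1],ex[0]])
    u=(P[:,:2]-c)@ex*1000;v=(P[:,:2]-c)@ey*1000;z=P[:,2]*1000
    m=(abs(v)<24)&(z>20)&(z<95)&(abs(u)<95);print(n,np.histogram(u[m],np.arange(-90,95,5))[0].tolist(),z[m&(u>0)].max())
E
```

```text
time: 28.55
tool_pos: [0.4859, -0.1699, 0.0457]
eef_rot: [3.141, -0.003, -2.833]
contact_force: [-10.4, -4.9, 4.4]
side [0, 10, 131, 16, 10, 9, 8, 43, 54, 4, 0, 0, 0, 0, 0, 0, 0, 0, 0, 0, 0, 0, 0, 6, 5, 32, 19, 29, 19, 9, 3, 11, 9, 4, 1, 0] 82.210965440768
top [0, 0, 0, 0, 0, 0, 0, 0, 0, 0, 0, 0, 0, 2, 3, 3, 2, 2, 3, 0, 2, 0, 0, 0, 5, 10, 18, 26, 37, 8, 9, 10, 16, 16, 3, 0] 82.88574507626734
```

```bash
python3 -m jog '[0,0,0,0, 0,0,0,0, 0,0,0,0, 0,0,0,0, 0,0,0,0]'|head -4; python3 -m jog '[0,0,0,0, 0,0,0,0, 0,0,0,0, 0,0,0,0, 0,0,0,0]'|head -4; python3 -c "
from h import *
print(order.finish_job())"
```

```text
time: 29.15
tool_pos: [0.4859, -0.1699, 0.0457]
eef_rot: [3.141, -0.003, -2.833]
contact_force: [-9.9, -4.6, 3.9]
time: 29.65
tool_pos: [0.4859, -0.1699, 0.0457]
eef_rot: [3.141, -0.003, -2.833]
contact_force: [-10.8, -5.0, 3.8]
the job is handed in; nothing more can be done
None
```

I placed three spacers in the gap and handed the job in with the arm still pushing the plate at about 11–12 N; the plate stopped hard after an estimated 19 mm of its 32 mm travel, so the row is tight. The gripper hid the row from the cameras during the push, so that figure comes from the arm position and forces.

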